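Open the hooded vent cap of a solvent bottle

TASK

Get the clear solvent bottle with the blue wing cap ready to breathe: lift its white flip-top tab by the orange fin and fold it right back to its stop, then unscrew the blue cap beneath it (anticlockwise from above) until it comes up firmly against its open stop. The cap is captive and stays on the bottle; do not wrench the bottle round or push it over in its soft rubber nest. Leave the amber bottle and everything else on the bench where it stands, and let go.

Things in the scene. Friction and masses are not known exactly. Their poses are not given: they have to be found in the camera images.
- nest: grey square holder, 110 x 110 x 32 mm, fixed, origin under its centre, on the bench. The clear bottle (72 mm wide) stands in it on soft rubber that lets it lean: spring 30 N m/rad about a point 12 mm above the bench (10 N sideways at the cap: 0.05 rad). A lean over 0.13 rad is pushing it over. The tab's hinge is on the nest's +x side (away from the robot at yaw 0), its fin on the -x side.
- bottle (a joint): twist of the bottle in the rubber about the vertical, rad, 0 at rest, + anticlockwise from above; a spring of 2 N m/rad returns it when let go. Free thread (drag 0.04 N m) winds it up only 0.02 rad; with the cap against its open stop it winds up with the hand. Firm against the stop: 0.08 rad or more (0.16 N m) kept for a moment; over 0.30 rad (0.6 N m) is wrenching.
- mouth (a point): centre of the top of the bottle's white collar (50 mm diameter), 149 mm above the bench at rest; turns and leans with the bottle; z along the bottle's axis, x towards the tab's hinge.
- tab (a joint): angle of the flip-top tab, rad: 0 closed flat over the cap, grows as it is lifted and folded back, 2.8 at its stop. It is stiff (0.15 N m, about 2 N at the fin) and stays where it is left. Opened beyond 2.3 counts as folded back.
- tab_hinge (a point): centre of the tab's hinge pin (8 mm thick, 30 mm long), on the bottle, 34 mm from its axis and 1 mm above the collar top. The pin lies along its y axis; x points away from the bottle, z up. A 6 mm thick, 14 mm wide leg rises from the pin to the tab's plate.
- fin (a point): middle of the top edge of the tab's orange fin; turns with the tab. Closed, it lies 68 mm from the hinge pin (towards -x of tab_hinge) and 67 mm above it. The fin is 14 mm wide along the hinge axis (pinch across this), 8 mm thick, 24 mm tall above the white plate. The plate: 48 mm wide, 4 mm thick, its top 43 mm above the pin, from 3 mm beyond the pin to 7 mm past the fin's middle.
- wing (a point): centre of the blue cap's wing, on the cap's axis, x along the wing: 40 mm long, 12 mm thick (grip across this), reaching 8 mm above and 10 mm below this point, on a ribbed disc 42 mm wide. Anticlockwise unscrews, climbing only 0.8 mm per rad; 22 mm above mouth when screwed down, 24.7 mm at the open stop. Starts 1.6 to 2.6 rad short of that: more than one grasp. Under the tab until it is opened.
- amber_bottle: loose amber bottle with a round grey cap and no tab, 72 mm diameter, 149 mm tall, standing in a second holder like the first. Leave it. Origin at the centre of its underside.
- beaker: loose glass beaker, 66 mm wide, 75 mm tall; origin under its centre. Leave it.
- spanner: loose steel spanner, 130 mm long, lying flat. Leave it.
- spare_cap: loose round blue cap, 40 mm wide, 22 mm tall, lying on the bench; not the one on the bottle. Leave it.
- vial0: loose sample vial, 24 mm wide, 44 mm tall, in the blue tray. Leave it.
- vial1: loose sample vial, 24 mm wide, 44 mm tall, in the blue tray. Leave it.
- fitting_jar: loose white jar, 56 mm wide, 45 mm tall. Leave it.

How it is judged:
By the outcome, as a careful person would: the job done as asked, in the order asked, and still so for the second after the job is handed in, with the robot touching nothing.
It also fails if it takes over 72 s, if anything falls off the work surface, if the arm or the gripper's body presses on something with over 40 N, if the wrist force passes 120 N, or if a joint passes its speed limit or range.

ROBOT

A 6-joint arm with a two-finger parallel gripper is mounted at the origin on the work surface. World frame = base frame: x ahead of the robot, y to its left, z up, the work surface at z = 0. Lengths are in m, angles in rad, forces in N, time in s.
With the tool pointing down it reaches from about 0.3 to 0.775 m from the base axis. Payload 14.6 kg.
Tool frame: the origin (TCP) lies at the very end of the fingers, on their centre line; the grasp point (between the pads) lies 19 mm behind it (ctrl.hold_point_z is the z of the grasp point in the tool frame, in m); z points along the fingers, y is the direction in which the jaws open and shut (so a half turn about z gives the same grasp; the last joint's range is limited). The gripper opens to 94 mm and grips with 3 to 60 N. Pads are 16 mm wide; open, the fingers measure 119 mm over their backs; the gripper's body (75 mm by 177 mm) begins 78 mm behind the grasp point.
Start: joints at [-1.214, 0.3, 1.521, -0, 1.321, -0.067], TCP at [0.226, -0.501, 0.205] pointing down, gripper open.
Joint ranges: [-3.03, 3.03], [-0.79, 2.21], [0.23, 2.52], [-1.04, 4.18], [0, 3.07], [-2.55, 2.55]. Speed limits (rad/s): [2.22, 2.22, 2.57, 3.14, 3.14, 3.14].

INTERFACE

Orientations are given as [roll, pitch, yaw] about the fixed x, y, z axes, in that order (R = Rz(yaw) Ry(pitch) Rx(roll)).
In Python, from station import ctrl, cams, hand_in gives the robot as it stands.
- The arm moves only by the tool servo_tool, never from a script. Its argument "rows" is a list of rows, each a list of 7 numbers: the shift along the world's x, y, z in m, then the turn, a rotation vector about the world's x, y, z in rad, then the gripper command: -1 is shut, 1 is fully open, values between are in proportion. A call has exactly 8 rows; each row is the pose to reach, as a shift and turn from the pose measured when the call began; what a row does not reach only later rows make up. A row lasts 1/12 s, in which the tool goes at most 41.7 mm and 7.16 degrees, less where a joint would pass 70% of its speed; a pose out of reach is approached as far as the arm can. A call with a gripper value outside its range is refused whole. The fingers move at their own pace and stop on an object; "newtons" is the grip in N (left out, the last holds). Time passes only in rows, so rows that repeat a pose let the fingers close, or fill a call up. It gives the time, the measured TCP pose, the force and the opening at its end, in the units of the state.
- ctrl.get_obs(): the state, without advancing time (a new reading comes with each control period).
- cams.camera(name): name is "side" or "top"; returns a dict with "image" (400x640x3 uint8, red, green, blue), "depth" (400x640 float32, m along the optical axis (not along the pixel's ray), 0 where there is no reading), "fx", "fy", "cx", "cy" (pixels), "rvec" (rotation vector, rad) and "tvec" (3), from world to camera coordinates, as OpenCV has them. Camera axes: x right, y down, z forward; pixel columns grow to the right and rows downward; lengths in m; the calibration is good to about 2 mm. A picture is of the moment at which its call begins.
- hand_in(): hands the job in, once; it reports no verdict.
Trained networks look in a picture, given as the dict that the camera call returned (one of the last four; its "shot" number tells which), for a name from the list of things; names that differ only in an ending like _2 or _b are one class to them, and where a whole thing is asked for, a point or a joint stands for the part that bears it (a point fixed in the world has none). Each returns a list of dicts, best first, with "p" (0 to 1); they miss things now and then, are a little off and sometimes report something else, mostly with a low value. They report only what shows in the picture. A call takes as long as a camera call.
- cams.spot_in(picture, name): "box" ([left, top, right, bottom] as shares, 0 to 1, of the picture: columns of its width, rows of its height, round what is visible of it).
- cams.place_of(picture, name): "at" ([column, row] as shares, 0 to 1, of the picture: columns of its width, rows of its height: a listed point, or the origin of a listed thing).
The state is a dict: "time_s": time; "qpos": joint angles; "joint_vel": joint speeds; "tau": joint torques, N m; "ee_pos": TCP position; "eef_rot": TCP orientation; "force": force on the tool from outside, world axes, zero at the start; "moment": the same for the moment, N m; "grip_width": finger opening in m.
Only numpy, scipy, OpenCV 4.12 (cv2) and the standard library are available. Lean on these libraries where they do the work, as an engineer would, in place of code of your own. Each camera call takes 0.05 s, during which the arm holds its last target.

## Working session

There is one attempt and no reset: what is moved stays moved. The work goes in short steps, Python scripts to look and compute and a tool call to move; the robot and the scene stay as the last step left them, time stands still between calls to the robot, and variables do not carry over. Pictures are saved under pics/ and viewed, and the job is handed in when it is done.

Besides the shell and the picture viewer there is one more tool, called after "Call:" by a JSON object that holds its "fn" and its "kwargs", one argument or row to a line. servo_tool: Moves the arm, as the interface text tells. Its arguments: {"type":"object","properties":{"rows":{"type":"array"},"newtons":{"type":"number"}},"required":["rows"]}

```bash
mkdir -p pics; ls; cat > h.py <<'E'
import numpy as np, cv2
from station import ctrl, cams, hand_in
def save(c,n): cv2.imwrite(f'pics/{n}.png',cv2.cvtColor(c['image'],cv2.COLOR_RGB2BGR))
def world(c,u,v,d=None):
    R,_=cv2.Rodrigues(np.array(c['rvec'],float)); t=np.array(c['tvec'],float).reshape(3)
    if d is None: d=c['depth'][int(round(v)),int(round(u))]
    p=np.array([(u-c['cx'])/c['fx']*d,(v-c['cy'])/c['fy']*d,d]); return R.T@(p-t)
def proj(c,P):
    return cv2.projectPoints(np.array(P,float).reshape(-1,3),np.array(c['rvec'],float),np.array(c['tvec'],float),np.array([[c['fx'],0,c['cx']],[0,c['fy'],c['cy']],[0,0,1]]),None)[0].reshape(-1,2)
def ray(c,u,v,z):
    a=world(c,u,v,0.);b=world(c,u,v,1.); s=(z-a[2])/(b[2]-a[2]); return a+s*(b-a)
def at(c,n):
    r=cams.place_of(c,n); return [(round(q['p'],2),np.array(q['at'])*[640,400]) for q in r]
E
python3 - <<'E'
from h import *
np.set_printoptions(precision=4,suppress=True)
for n in ['side','top']:
    c=cams.camera(n); save(c,n+'0'); print(n,c['tvec'],c['fx'],world(c,c['cx'],c['cy'],0.))
    for o in ['nest','mouth','tab_hinge','fin','wing','amber_bottle','beaker']:
        r=at(c,o)[:2]; print(o,[(p,uv,world(c,*uv)) for p,uv in r])
o=ctrl.get_obs(); print(o, ctrl.hold_point_z)
E
```

```text
pics
side [0.5547 0.2178 0.9141] 362.73204513553196 [0.3713 0.7933 0.6507]
nest [(0.83, array([345.792, 227.   ]), array([ 0.5191, -0.1029,  0.0268]))]
mouth [(0.97, array([345.984, 189.32 ]), array([ 0.5289, -0.1295,  0.1411])), (0.18, array([296.32, 380.4 ]), array([0.5126, 0.4061, 0.0212]))]
tab_hinge [(0.66, array([337.024, 181.48 ]), array([ 0.5599, -0.1469,  0.1539]))]
fin [(0.5, array([337.728, 181.88 ]), array([ 0.5611, -0.1639,  0.1439])), (0.49, array([358.4, 163.4]), array([ 0.5005, -0.1506,  0.2183]))]
wing [(0.51, array([345.6 , 172.92]), array([ 0.5322, -0.1285,  0.1944]))]
amber_bottle [(0.7, array([307.328, 293.4  ]), array([0.5504, 0.2035, 0.0383]))]
beaker [(0.72, array([255.616, 236.68 ]), array([ 0.7708, -0.0033,  0.0127]))]
top [-0.007   0.5912  1.3358] 400.42681425908756 [ 0.3168 -0.0214  1.4259]
nest [(0.82, array([354.368, 223.48 ]), array([ 0.4994, -0.1358,  0.1961])), (0.73, array([318.08, 157.8 ]), array([ 0.775 , -0.0282,  0.0078]))]
mouth [(0.86, array([361.088, 218.68 ]), array([ 0.5139, -0.1571,  0.1973])), (0.33, array([318.208, 191.12 ]), array([ 0.64
[... 178 characters left out ...]
)]
wing [(0.25, array([352.576, 223.32 ]), array([ 0.5106, -0.1366,  0.1246]))]
amber_bottle [(0.62, array([263.68, 212.08]), array([0.5518, 0.1541, 0.1348]))]
beaker [(0.74, array([317.632, 160.48 ]), array([ 0.7445, -0.0262,  0.0719]))]
{'time_s': 0.8, 'qpos': array([-1.2136,  0.2999,  1.521 , -0.    ,  1.3207, -0.0666]), 'joint_vel': array([-0.0002, -0.0022,  0.0001,  0.0013, -0.0006,  0.0017]), 'tau': array([ -0.0024, -53.1635, -35.2902,   0.0707,   0.0213,   0.0001]), 'ee_pos': array([ 0.2262, -0.5013,  0.2055]), 'eef_rot': array([3.1416, 0.    , 0.4238]), 'force': array([ 0.7823, -0.3008,  0.2696]), 'moment': array([ 0.0027, -0.0212,  0.0123]), 'grip_width': 0.0938758264689367} -0.0188
```

```bash
python3 - <<'E'
import cv2
for n,(a,b,c,d) in {'side0':(270,140,430,260),'top0':(290,150,430,270)}.items():
    i=cv2.imread(f'pics/{n}.png'); cv2.imwrite(f'pics/{n}z.png',cv2.resize(i[b:d,a:c],None,fx=5,fy=5,interpolation=cv2.INTER_CUBIC))
E
```

```text
(no output)
```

View pics/side0.png

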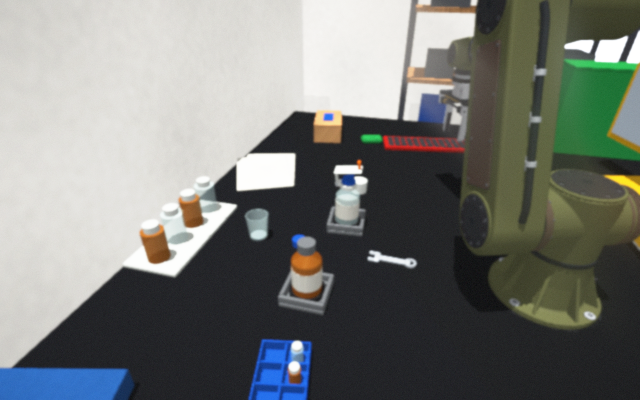

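View pics/top0.png

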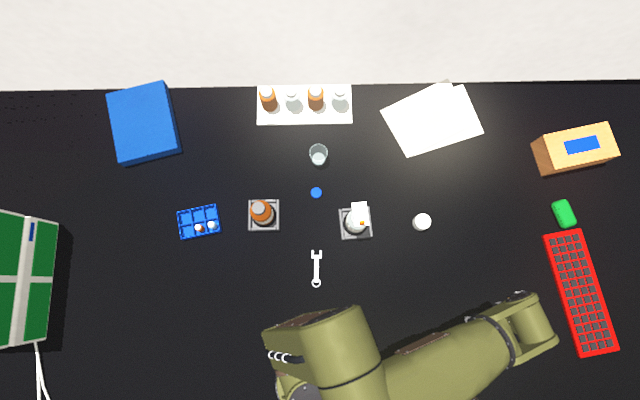

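```bash
ls pics
```

```text
side0.png
side0z.png
top0.png
top0z.png
```

View pics/side0z.png

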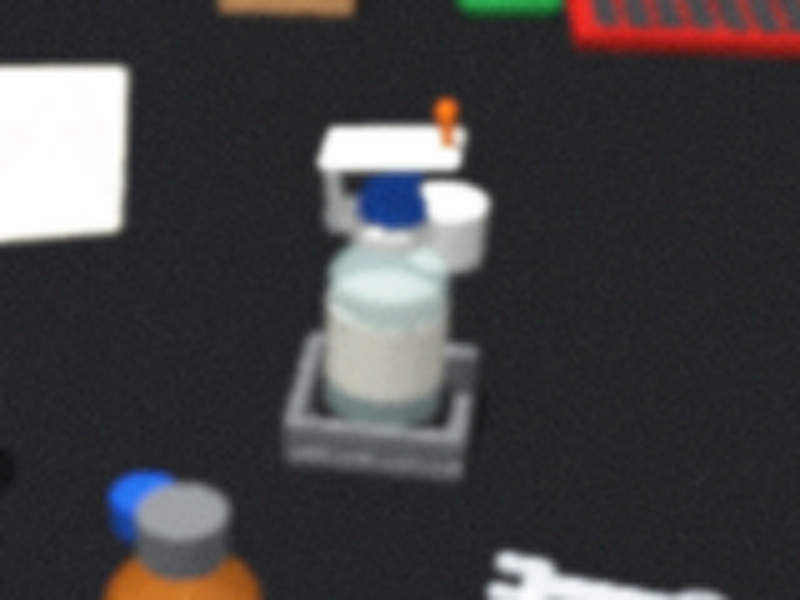

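View pics/top0z.png

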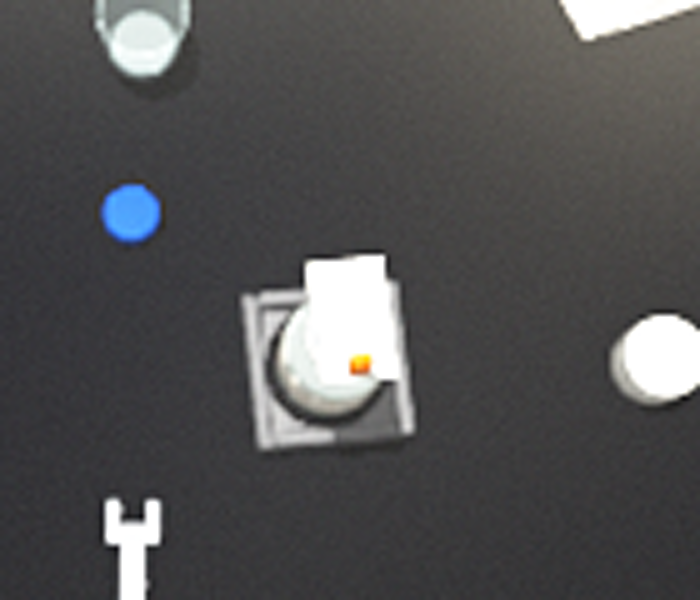

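```bash
cat > fit.py <<'E'
from h import *
np.set_printoptions(precision=4,suppress=True)
def cloud(c,a,b,cc,d):
    v,u=np.mgrid[b:d,a:cc]; z=c['depth'][b:d,a:cc]; R,_=cv2.Rodrigues(np.array(c['rvec'],float));t=np.array(c['tvec'],float).reshape(3)
    P=np.stack([(u-c['cx'])/c['fx']*z,(v-c['cy'])/c['fy']*z,z],-1); return (P-t)@R, c['image'][b:d,a:cc].astype(int),u,v,z>0
if __name__=='__main__':
  for n,box in [('top',(330,190,390,250)),('side',(320,150,380,250))]:
    c=cams.camera(n); P,I,u,v,ok=cloud(c,*box)
    r,g,b=I[...,0],I[...,1],I[...,2]
    m=(r-b>70)&ok; print(n,'orange',m.sum(),u[m].mean(),v[m].mean(),np.median(P[m],0), 'rayz.209',ray(c,u[m].mean(),v[m].mean(),0.207))
    m=(abs(P[...,2]-0.193)<0.006)&(I.min(-1)>150)&ok; q=P[m]; print('plate',m.sum(),q.mean(0),cv2.minAreaRect(q[:,:2].astype(np.float32)))
    m=(abs(P[...,2]-0.032)<0.004)&ok&(r<190)&(r>70); q=P[m]; print('nest',m.sum(),q.mean(0),cv2.minAreaRect(q[:,:2].astype(np.float32)))
    m=(b-r>60)&ok&(v<200) ; print('blue',m.sum(),u[m].mean() if m.any() else 0,v[m].mean() if m.any() else 0, np.median(P[m],0) if m.any() else 0)
E
python3 fit.py
```

```text
top orange 16 361.5 222.5 [ 0.4988 -0.1561  0.2159] rayz.209 [ 0.5004 -0.1568  0.207 ]
plate 280 [ 0.5378 -0.1556  0.1949] ((0.5324745178222656, -0.15569810569286346), (0.07616130262613297, 0.047787971794605255), 5.1690192222595215)
nest 136 [ 0.5158 -0.1558  0.0319] ((0.5300015807151794, -0.15554052591323853), (0.1090681403875351, 0.10941138118505478), 4.447453022003174)
blue 0 0 0 0
side orange 34 358.8235294117647 163.55882352941177 [ 0.5008 -0.1542  0.2127] rayz.209 [ 0.5025 -0.1745  0.207 ]
plate 179 [ 0.5357 -0.1479  0.1951] ((0.5304824113845825, -0.15282145142555237), (0.07653868198394775, 0.04829994589090347), 4.39060115814209)
nest 262 [ 0.5242 -0.1493  0.0313] ((0.5380597114562988, -0.2417479306459427), (0.10952281206846237, 0.28993579745292664), 6.074277400970459)
blue 118 348.0 179.71186440677965 [ 0.5269 -0.1425  0.1627]
```

Call:
{"fn": "servo_tool", "kwargs": {
  "rows": [
    [0.02,0.025,0.04,0,0,-0.05,-0.1],
    [0.05,0.06,0.06,0,0,-0.1,-0.1],
    [0.08,0.1,0.075,0,0,-0.15,-0.1],
    [0.11,0.14,0.075,0,0,-0.2,-0.1],
    [0.14,0.18,0.075,0,0,-0.25,-0.1],
    [0.17,0.215,0.075,0,0,-0.3,-0.1],
    [0.2,0.25,0.075,0,0,-0.34,-0.1],
    [0.225,0.285,0.075,0,0,-0.34,-0.1]
  ],
  "newtons": 10
}}

```text
time_s: 1.57
ee_pos: [0.4196, -0.2565, 0.2805]
eef_rot: [3.141, -0.001, 0.081]
force: [-0.0, -0.7, 0.2]
grip_width: 0.0443
```

Call:
{"fn": "servo_tool", "kwargs": {
  "rows": [
    [0.025,0.032,0,0,0,0.003,-0.1],
    [0.05,0.064,-0.01,0,0,0.003,-0.1],
    [0.07,0.09,-0.02,0,0,0.003,-0.1],
    [0.079,0.0995,-0.03,0,0,0.003,-0.1],
    [0.079,0.0995,-0.03,0,0,0.003,-0.1],
    [0.079,0.0995,-0.03,0,0,0.003,-0.1],
    [0.079,0.0995,-0.03,0,0,0.003,-0.1],
    [0.079,0.0995,-0.03,0,0,0.003,-0.1]
  ]
}}

```text
time_s: 2.23
ee_pos: [0.4981, -0.1582, 0.2512]
eef_rot: [3.14, -0.001, 0.082]
force: [-0.4, 0.7, -1.0]
grip_width: 0.0421
```

```bash
python3 - <<'E'
from h import *
o=ctrl.get_obs(); print(o['ee_pos'],o['eef_rot'],o['qpos'])
ims=[]
for n,(a,b,c2,d) in {'side':(310,110,390,210),'top':(320,170,400,270)}.items():
    c=cams.camera(n); i=cv2.cvtColor(c['image'],cv2.COLOR_RGB2BGR)[b:d,a:c2]
    i=cv2.resize(i,None,fx=5,fy=5,interpolation=cv2.INTER_CUBIC); 
    u=(proj(c,[o['ee_pos'],[.4985,-.157,.217]])-[a,b]+.5)*5
    for p in u: cv2.circle(i,tuple(int(x) for x in p),3,(255,0,255),1)
    ims.append(i)
cv2.imwrite('pics/a1.png',np.hstack(ims))
E
```

```text
[ 0.49812155 -0.15822954  0.25115419] [ 3.14048083e+00 -1.35593127e-03  8.22913489e-02] [-3.77452395e-01  2.05194147e-01  1.53259185e+00 -4.00412279e-04
  1.40209820e+00  1.11112023e+00]
```

View pics/a1.png

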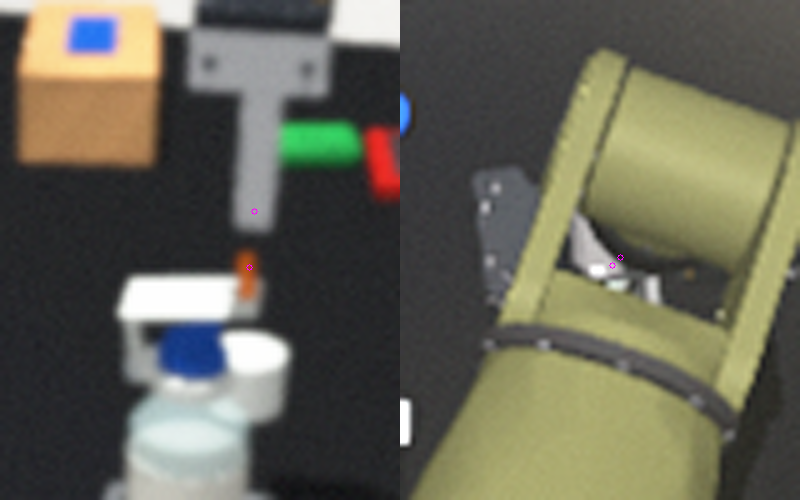

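```bash
python3 - <<'E'
from h import *
a,b,c2,d=310,140,390,240
c=cams.camera('side'); i=cv2.cvtColor(c['image'],cv2.COLOR_RGB2BGR)[b:d,a:c2]
i0=i=cv2.resize(i,None,fx=6,fy=6,interpolation=cv2.INTER_CUBIC); i=i.copy()
yw=.084; H=np.array([.532,-.155,0]); ex=np.array([np.cos(yw),np.sin(yw),0]);ey=np.array([-np.sin(yw),np.cos(yw),0])
def W(x,y,z): return H+ex*x+ey*y+np.array([0,0,z])
def poly(pts):
    u=((proj(c,pts)-[a,b]+.5)*6).astype(int); cv2.polylines(i,[u.reshape(-1,1,2)],True,(255,0,255),1)
h=.034
for z in(.193,): poly([W(h+.003,-.024,z),W(h+.003,.024,z),W(h-.075,.024,z),W(h-.075,-.024,z)])
for z in(.217,.193): poly([W(h-.068+sx*.004,sy*.007,z) for sx,sy in[(1,1),(1,-1),(-1,-1),(-1,1)]])
poly([W(sx*.055,sy*.055,.032) for sx,sy in[(1,1),(1,-1),(-1,-1),(-1,1)]])
poly([W(.025*np.cos(t),.025*np.sin(t),.149) for t in np.linspace(0,6.28,30)])
cv2.imwrite('pics/a2.png',i)
E
```

```text
(no output)
```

View pics/a2.png

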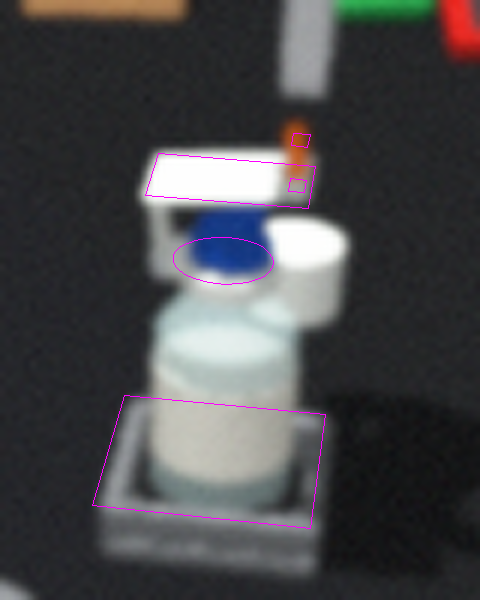

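Call:
{"fn": "servo_tool", "kwargs": {
  "rows": [
    [0,0.0015,-0.015,0,0,0.002,-0.1],
    [0,0.0015,-0.03,0,0,0.002,-0.1],
    [0,0.0015,-0.0475,0,0,0.002,-0.1],
    [0,0.0015,-0.0475,0,0,0.002,-0.1],
    [0,0.0015,-0.0475,0,0,0.002,-0.6],
    [0,0.0015,-0.0475,0,0,0.002,-1],
    [0,0.0015,-0.0475,0,0,0.002,-1],
    [0,0.0015,-0.0475,0,0,0.002,-1]
  ],
  "newtons": 10
}}

```text
time_s: 3.05
ee_pos: [0.4985, -0.1565, 0.2044]
eef_rot: [3.14, -0.003, 0.084]
force: [-0.4, -0.4, 0.5]
grip_width: 0.0188
```

Call:
{"fn": "servo_tool", "kwargs": {
  "rows": [
    [0,0,0,0,0,0,-1],
    [0,0,0,0,0,0,-1],
    [0,0,0,0,0,0,-1],
    [0.003,0.0003,0.0035,0,0,0,-1],
    [0.0064,0.0005,0.0065,0,0,0,-1],
    [0.0134,0.0011,0.0123,0,0,0,-1],
    [0.021,0.0018,0.0175,0,0,0,-1],
    [0.021,0.0018,0.0175,0,0,0,-1]
  ]
}}

```text
time_s: 3.72
ee_pos: [0.5207, -0.1546, 0.2226]
eef_rot: [3.14, -0.003, 0.085]
force: [-0.9, -0.7, 3.0]
grip_width: 0.0142
```

```bash
cat > look.py <<'E'
import sys
from h import *
n=sys.argv[1]; bx=[tuple(map(int,x.split(','))) for x in sys.argv[2:]] or [(310,110,410,235),(310,140,410,265)]
o=ctrl.get_obs(); print(np.round(o['ee_pos'],4),np.round(o['eef_rot'],3),np.round(o['qpos'],2),np.round(o['force'],1),np.round(o['moment'],2),o['grip_width'])
ims=[]
for nm,(a,b,c2,d) in zip(('side','top'),bx):
    c=cams.camera(nm); i=cv2.cvtColor(c['image'],cv2.COLOR_RGB2BGR)[b:d,a:c2]
    ims.append(cv2.resize(i,(400,500),interpolation=cv2.INTER_CUBIC))
cv2.imwrite(f'pics/{n}.png',np.hstack(ims))
E
python3 look.py b1
```

```text
[ 0.5207 -0.1546  0.2226] [ 3.14e+00 -3.00e-03  8.50e-02] [-0.36  0.27  1.52 -0.    1.35  1.13] [-0.9 -0.7  3. ] [-0.14  0.06 -0.02] 0.014241524592496162
```

View pics/b1.png

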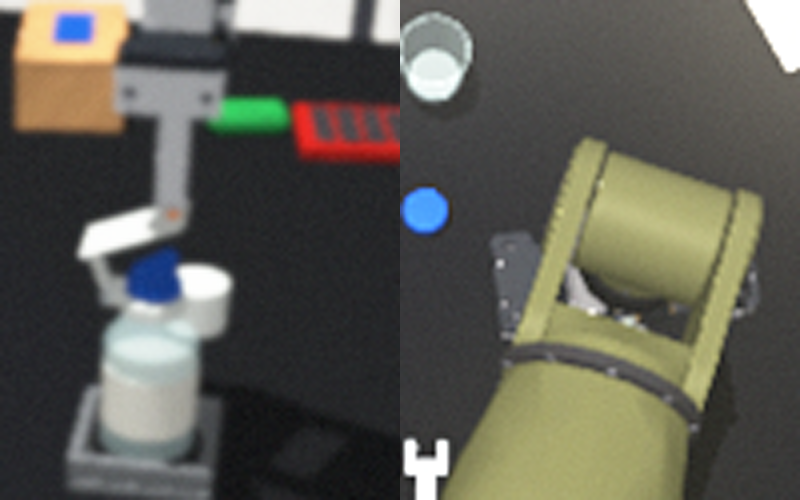

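Call:
{"fn": "servo_tool", "kwargs": {
  "rows": [
    [0.0068,0.0005,0.0036,0,0,0,-1],
    [0.0153,0.0013,0.007,0,0,0,-1],
    [0.024,0.002,0.0097,0,0,0,-1],
    [0.0329,0.0027,0.0114,0,0,0,-1],
    [0.042,0.0035,0.0122,0,0,0,-1],
    [0.0512,0.0043,0.0121,0,0,0,-1],
    [0.0602,0.005,0.0111,0,0,0,-1],
    [0.0691,0.0058,0.0093,0,0,0,-1]
  ]
}}

```text
time_s: 4.48
ee_pos: [0.5896, -0.1489, 0.2319]
eef_rot: [3.14, -0.004, 0.085]
force: [-1.6, -0.2, 1.5]
grip_width: 0.0141
```

```bash
python3 look.py b2
```

```text
[ 0.5896 -0.1489  0.2319] [ 3.14  -0.004  0.085] [-0.31  0.41  1.31 -0.    1.42  1.18] [-1.6 -0.2  1.5] [-0.1   0.41  0.01] 0.014109405701613929
```

View pics/b2.png

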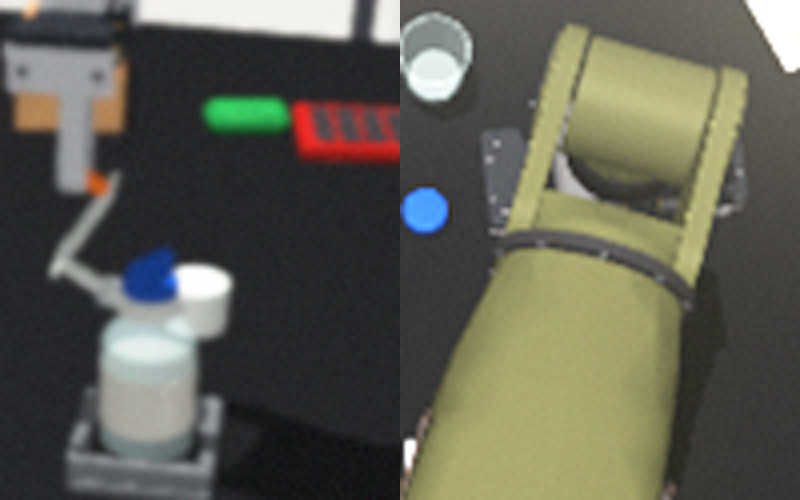

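Call:
{"fn": "servo_tool", "kwargs": {
  "rows": [
    [0.0086,0.0007,-0.0028,0,0,0,-1],
    [0.0169,0.0014,-0.0064,0,0,0,-1],
    [0.0248,0.0021,-0.0109,0,0,0,-1],
    [0.0322,0.0027,-0.016,0,0,0,-1],
    [0.0392,0.0033,-0.022,0,0,0,-1],
    [0.0454,0.0038,-0.0286,0,0,0,-1],
    [0.0454,0.0038,-0.0286,0,0,0,-1],
    [0.0454,0.0038,-0.0286,0,0,0,-1]
  ]
}}

```text
time_s: 5.25
ee_pos: [0.6351, -0.1449, 0.2017]
eef_rot: [3.14, -0.002, 0.085]
force: [-1.2, -0.4, -3.9]
grip_width: 0.0135
```

```bash
python3 look.py b3
```

```text
[ 0.6351 -0.1449  0.2017] [ 3.14e+00 -2.00e-03  8.50e-02] [-0.28  0.53  1.2  -0.    1.4   1.21] [-1.2 -0.4 -3.9] [-0.06  0.32  0.03] 0.013489811351098743
```

View pics/b3.png

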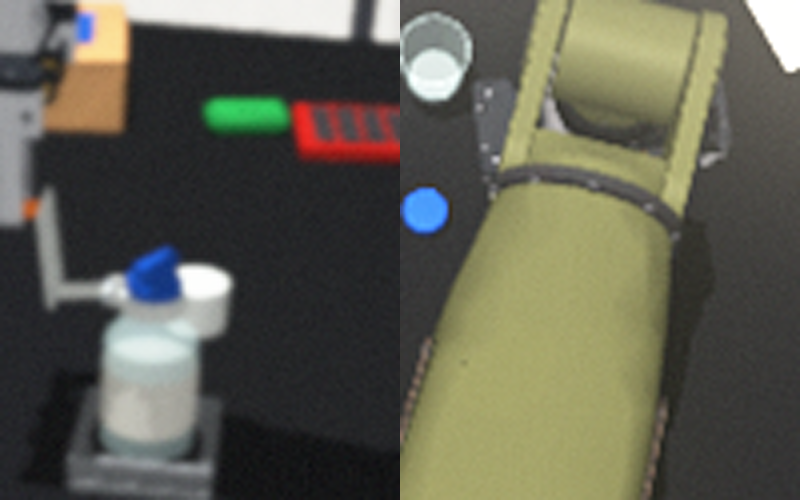

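Call:
{"fn": "servo_tool", "kwargs": {
  "rows": [
    [0,0,0,0,0,0,-0.2],
    [0,0,0,0,0,0,-0.2],
    [0,0,0.01,0,0,0,-0.2],
    [0,0,0.04,0,0,0,-0.2],
    [0,0,0.07,0,0,0,-0.2],
    [-0.02,-0.001,0.08,0,0,0,-1],
    [-0.055,-0.004,0.075,0,0,0,-1],
    [-0.07,-0.006,0.06,0,0,0,-1]
  ]
}}

```text
time_s: 6.02
ee_pos: [0.5636, -0.1513, 0.2662]
eef_rot: [3.137, -0.008, 0.085]
force: [0.8, 0.1, 0.1]
grip_width: 0.0214
```

```bash
python3 look.py b4
```

```text
[ 0.5636 -0.1513  0.2662] [ 3.137 -0.008  0.085] [-0.32  0.33  1.34 -0.    1.46  1.16] [0.8 0.1 0.1] [-0.04 -0.    0.01] 0.021430217704818653
```

View pics/b4.png

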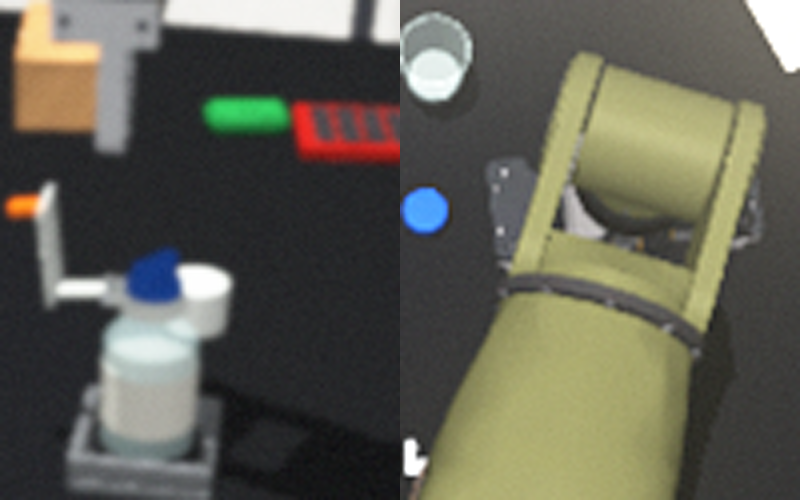

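Call:
{"fn": "servo_tool", "kwargs": {
  "rows": [
    [0.005,0,-0.03,0.003,0.008,0,-1],
    [0.005,0,-0.055,0.003,0.008,0,-1],
    [0.008,0.0005,-0.063,0.003,0.008,0,-1],
    [0.02,0.0015,-0.063,0.003,0.008,0,-1],
    [0.03,0.0025,-0.063,0.003,0.008,0,-1],
    [0.039,0.003,-0.064,0.003,0.008,0,-1],
    [0.046,0.004,-0.072,0.003,0.008,0,-1],
    [0.053,0.0045,-0.08,0.003,0.008,0,-1]
  ]
}}

```text
time_s: 6.78
ee_pos: [0.6171, -0.1466, 0.1832]
eef_rot: [-3.14, 0.004, 0.084]
force: [-2.2, -0.5, 1.6]
grip_width: 0.0003
```

```bash
python3 look.py b5
```

```text
[ 0.6171 -0.1466  0.1832] [-3.14   0.004  0.084] [-0.29  0.51  1.28 -0.    1.36  1.2 ] [-2.2 -0.5  1.6] [-0.02  0.26 -0.02] 0.00028861715245921985
```

View pics/b5.png

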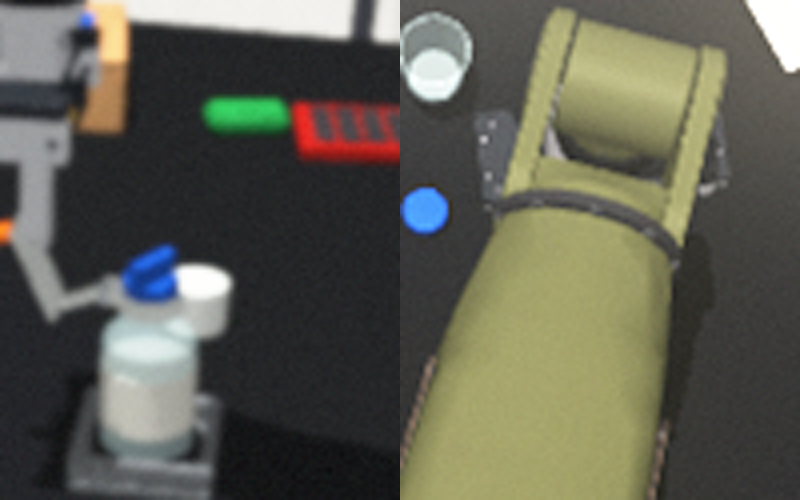

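Call:
{"fn": "servo_tool", "kwargs": {
  "rows": [
    [0.005,0.0004,-0.008,0,0,0,-1],
    [0.008,0.0007,-0.016,0,0,0,-1],
    [0.0095,0.0008,-0.024,0,0,0,-1],
    [0.0095,0.0008,-0.032,0,0,0,-1],
    [0.0095,0.0008,-0.039,0,0,0,-1],
    [0.0085,0.0008,-0.046,0,0,0,-1],
    [0.0075,0.0007,-0.052,0,0,0,-1],
    [0.0075,0.0007,-0.052,0,0,0,-1]
  ]
}}

```text
time_s: 7.55
ee_pos: [0.6231, -0.1456, 0.1277]
eef_rot: [-3.138, 0.009, 0.084]
force: [-2.8, -0.4, 1.9]
grip_width: 0.0004
```

```bash
python3 look.py b6
```

```text
[ 0.6231 -0.1456  0.1277] [-3.138  0.009  0.084] [-0.29  0.57  1.32  0.    1.26  1.2 ] [-2.8 -0.4  1.9] [-0.05  0.5   0.03] 0.0003620402222421482
```

View pics/b6.png

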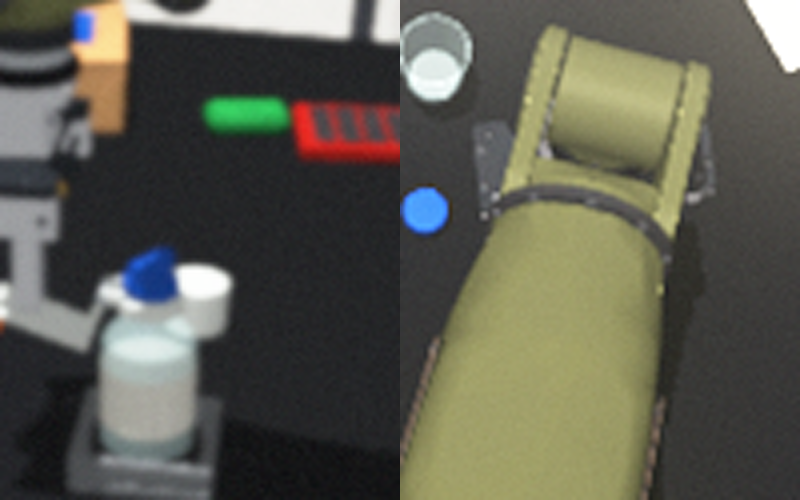

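Call:
{"fn": "servo_tool", "kwargs": {
  "rows": [
    [0,0,-0.003,0,0,0,-1],
    [0,0,-0.006,0,0,0,-1],
    [0,0,-0.009,0,0,0,-1],
    [0,0,-0.011,0,0,0,-1],
    [0,0,-0.011,0,0,0,-1],
    [0,0,-0.011,0,0,0,-1],
    [0,0,-0.011,0,0,0,-1],
    [0,0,-0.011,0,0,0,-1]
  ]
}}

```text
time_s: 8.32
ee_pos: [0.6257, -0.1459, 0.1209]
eef_rot: [-3.141, 0.001, 0.085]
force: [4.2, 0.2, 14.4]
grip_width: 0.0002
```

```bash
python3 look.py b7
```

```text
[ 0.6257 -0.1459  0.1209] [-3.141e+00  1.000e-03  8.500e-02] [-0.29  0.58  1.32  0.    1.24  1.2 ] [ 4.2  0.2 14.4] [ 0.12 -0.97 -0.06] 0.00023472767233778227
```

View pics/b7.png

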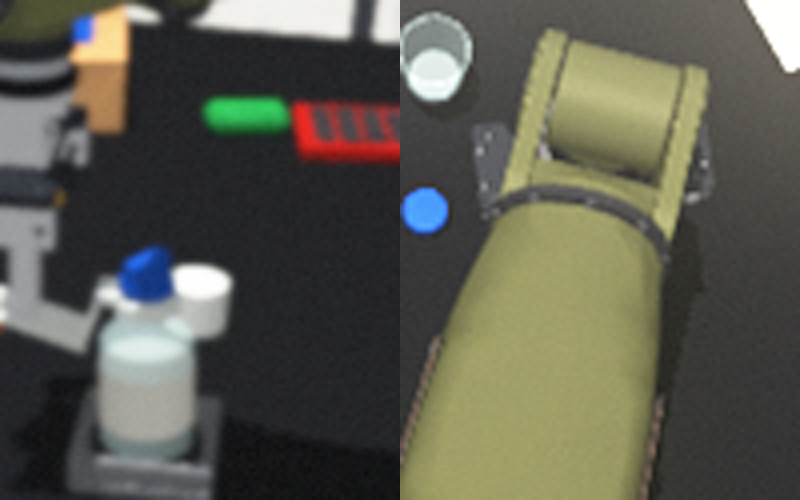

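Call:
{"fn": "servo_tool", "kwargs": {
  "rows": [
    [0,0,0.02,0,0,0,-1],
    [0,0,0.055,0,0,0,-1],
    [0,0,0.09,0,0,0,-1],
    [-0.01,-0.02,0.12,0,0,0,-0.2],
    [-0.03,-0.05,0.13,0,0,0,-0.2],
    [-0.06,-0.08,0.13,0,0,0,-0.2],
    [-0.09,-0.11,0.13,0,0,0,-0.2],
    [-0.12,-0.14,0.13,0,0,0,-0.2]
  ]
}}

```text
time_s: 9.08
ee_pos: [0.5061, -0.2852, 0.2511]
eef_rot: [-3.141, 0.0, 0.085]
force: [-0.7, -1.3, 1.4]
grip_width: 0.0306
```

Call:
{"fn": "servo_tool", "kwargs": {
  "rows": [
    [-0.02,-0.03,0,0,0,0,-0.2],
    [-0.04,-0.06,0,0,0,0,-0.2],
    [-0.05,-0.08,0,0,0,0,-0.2],
    [-0.05,-0.1,0,0,0,0,-0.2],
    [-0.05,-0.1,0,0,0,0,-0.2],
    [-0.05,-0.1,0,0,0,0,-0.2],
    [-0.05,-0.1,0,0,0,0,-0.2],
    [-0.05,-0.1,0,0,0,0,-0.2]
  ]
}}

```text
time_s: 9.75
ee_pos: [0.4565, -0.3843, 0.2512]
eef_rot: [-3.141, 0.0, 0.086]
force: [-0.0, 0.4, 0.3]
grip_width: 0.0377
```

```bash
python3 look.py c1 310,120,390,220 320,160,400,260
cat > wing.py <<'E'
from fit import *
def wing():
  for n,box in [('top',(335,190,385,250)),('side',(320,150,380,205))]:
    c=cams.camera(n); P,I,u,v,ok=cloud(c,*box); r,g,b=I[...,0],I[...,1],I[...,2]
    print(n,[(p,uv,world(c,*uv)) for p,uv in at(c,'wing')[:2]])
    m=(b-r>60)&ok; q=P[m]; print('blue',len(q),q.mean(0) if len(q) else 0, 'z',np.percentile(q[:,2],[5,50,95]) if len(q) else 0)
    w=q[q[:,2]>.166]; 
    if len(w)>4:
      print('wing',len(w),w.mean(0),cv2.minAreaRect(w[:,:2].astype(np.float32)))
    for p,uv in at(c,'mouth')[:1]+at(c,'fin')[:1]: print(p,uv,world(c,*uv))
if __name__=='__main__': wing()
E
python3 wing.py
```

```text
[ 0.4565 -0.3843  0.2512] [-3.141  0.     0.086] [-0.76  0.38  1.31  0.    1.45  0.72] [-0.   0.4  0.3] [ 0.01 -0.03 -0.01] 0.03767734364661947
top [(0.57, array([358.784, 214.2  ]), array([ 0.5311, -0.1523,  0.18  ]))]
blue 130 [ 0.5267 -0.1536  0.1677] z [0.155  0.1641 0.1815]
wing 55 [ 0.5292 -0.1548  0.1777] ((0.5294328927993774, -0.15547701716423035), (0.037512313574552536, 0.019216738641262054), 44.403438568115234)
0.83 [361.472 217.4  ] [ 0.5214 -0.1609  0.1757]
0.85 [352.704 185.6  ] [ 0.6339 -0.1401  0.141 ]
side [(0.48, array([344.192, 174.32 ]), array([ 0.6043, -0.5102, -0.0015]))]
blue 156 [ 0.532  -0.1811  0.1517] z [-0.      0.1619  0.1794]
wing 65 [ 0.5283 -0.1496  0.1747] ((0.5288082361221313, -0.15168151259422302), (0.03848325461149216, 0.012938586063683033), 60.96625518798828)
0.93 [347.712 182.   ] [ 0.5263 -0.138   0.1613]
0.68 [308.928 192.32 ] [ 0.6446 -0.1382  0.1092]
```

View pics/c1.png

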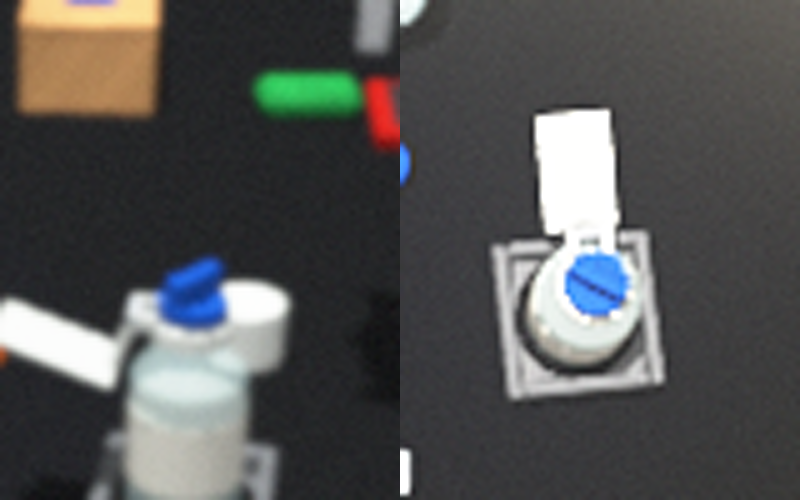

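```bash
python3 - <<'E'
from fit import *
for n,box in [('top',(335,190,385,250)),('side',(320,150,380,205))]:
    c=cams.camera(n); P,I,u,v,ok=cloud(c,*box); r,g,b=I[...,0],I[...,1],I[...,2]
    for th in(.17,.174,.177):
        q=P[(b-r>60)&ok&(P[...,2]>th)]; q=q[np.linalg.norm(q[:,:2]-[.53,-.155],axis=1)<.03][:,:2]
        if len(q)<5: continue
        m=q.mean(0); e,V=np.linalg.eigh(np.cov((q-m).T)); print(n,th,len(q),m,(q.max(0)+q.min(0))/2,np.sqrt(e),np.arctan(V[1,1]/V[0,1]))
    q=P[(abs(P[...,2]-.032)<.004)&ok&(r<190)&(r>70)]
E
```

```text
top 0.17 50 [ 0.5296 -0.1546] [ 0.5293 -0.1545] [0.0036 0.0112] 1.0464664302758353
top 0.174 47 [ 0.5298 -0.1548] [ 0.5302 -0.1545] [0.0035 0.0109] 1.0412506224024412
top 0.177 38 [ 0.53   -0.1553] [ 0.5302 -0.1545] [0.0034 0.011 ] 1.0542342217404261
side 0.17 53 [ 0.5285 -0.1502] [ 0.5291 -0.152 ] [0.0039 0.0125] 1.0507523951815736
side 0.174 38 [ 0.5284 -0.1516] [ 0.5292 -0.152 ] [0.004 0.012] 1.1005493566864994
side 0.177 27 [ 0.5283 -0.1527] [ 0.5278 -0.152 ] [0.0039 0.0121] 1.1314087187933075
```

Call:
{"fn": "servo_tool", "kwargs": {
  "rows": [
    [0.01,0.03,0,0,0,0.12,-0.2],
    [0.02,0.06,0,0,0,0.24,-0.2],
    [0.03,0.09,0,0,0,0.36,-0.2],
    [0.04,0.125,0,0,0,0.48,-0.2],
    [0.05,0.16,0,0,0,0.6,-0.2],
    [0.06,0.19,0,0,0,0.72,-0.2],
    [0.07,0.22,0,0,0,0.84,-0.2],
    [0.0735,0.23,0,0,0,0.96,-0.2]
  ]
}}

```text
time_s: 11.02
ee_pos: [0.5304, -0.1518, 0.2513]
eef_rot: [-3.141, -0.0, 1.054]
force: [-0.7, -0.1, -0.0]
grip_width: 0.0375
```

Call:
{"fn": "servo_tool", "kwargs": {
  "rows": [
    [-0.001,-0.0022,-0.03,0,0,0.01,-0.2],
    [-0.001,-0.0022,-0.055,0,0,0.01,-0.2],
    [-0.001,-0.0022,-0.075,0,0,0.01,-0.2],
    [-0.001,-0.0022,-0.085,0,0,0.01,-0.2],
    [-0.001,-0.0022,-0.085,0,0,0.01,-0.2],
    [-0.001,-0.0022,-0.085,0,0,0.01,-0.7],
    [-0.001,-0.0022,-0.085,0,0,0.01,-1],
    [-0.001,-0.0022,-0.085,0,0,0.01,-1]
  ],
  "newtons": 40
}}

```text
time_s: 11.68
ee_pos: [0.5299, -0.1543, 0.1677]
eef_rot: [3.14, -0.001, 1.063]
force: [0.1, -0.4, 0.1]
grip_width: 0.021
```

Call:
{"fn": "servo_tool", "kwargs": {
  "rows": [
    [0,0,0,0,0,0,-1],
    [0,0,0,0,0,0,-1],
    [0,0,0,0,0,0,-1],
    [0,0,0,0,0,0,-1],
    [0,0,0,0,0,0,-1],
    [0,0,0,0,0,0.05,-1],
    [0,0,0,0,0,0.1,-1],
    [0,0,0,0,0,0.1,-1]
  ]
}}

```text
time_s: 12.35
ee_pos: [0.5303, -0.1545, 0.1685]
eef_rot: [3.138, -0.001, 1.166]
force: [0.1, -0.6, 7.2]
grip_width: 0.0113
```

```bash
python3 look.py c2
```

```text
[ 0.5303 -0.1545  0.1685] [ 3.138e+00 -1.000e-03  1.166e+00] [-0.35  0.34  1.56  0.    1.24  0.05] [ 0.1 -0.6  7.2] [-0.02  0.07 -0.07] 0.011312869916935515
```

View pics/c2.png

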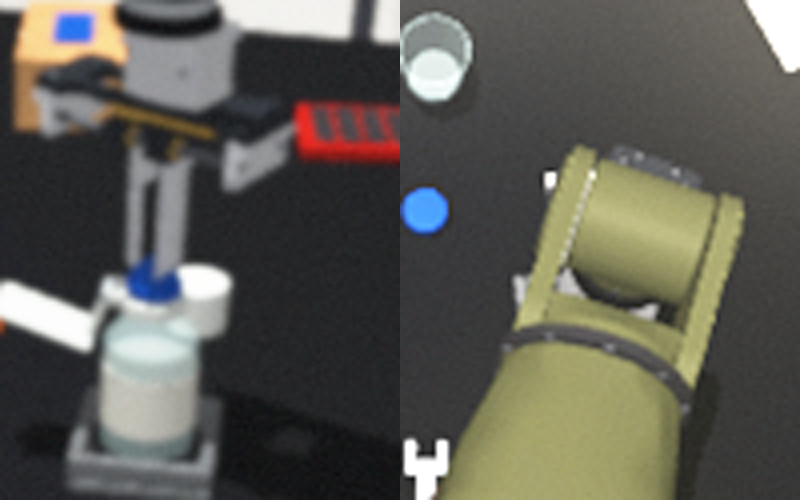

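Call:
{"fn": "servo_tool", "kwargs": {
  "rows": [
    [0,0,0.001,0,0,0.08,-1],
    [0,0,0.0015,0,0,0.16,-1],
    [0,0,0.0015,0,0,0.24,-1],
    [0,0,0.0015,0,0,0.32,-1],
    [0,0,0.0015,0,0,0.4,-1],
    [0,0,0.0015,0,0,0.48,-1],
    [0,0,0.0015,0,0,0.56,-1],
    [0,0,0.0018,0,0,0.64,-1]
  ]
}}

```text
time_s: 13.12
ee_pos: [0.5298, -0.1543, 0.1696]
eef_rot: [3.14, -0.002, 1.807]
force: [-0.0, 0.1, -3.8]
grip_width: 0.0116
```

```bash
python3 look.py c3
```

```text
[ 0.5298 -0.1543  0.1696] [ 3.140e+00 -2.000e-03  1.807e+00] [-0.35  0.33  1.56  0.    1.25 -0.59] [-0.   0.1 -3.8] [-0.01  0.13 -0.05] 0.011551841078588967
```

Call:
{"fn": "servo_tool", "kwargs": {
  "rows": [
    [0,0,0,0,0,0.08,-1],
    [0,0,0,0,0,0.16,-1],
    [0,0,0,0,0,0.24,-1],
    [0,0,0,0,0,0.32,-1],
    [0,0,0.0003,0,0,0.4,-1],
    [0,0,0.0003,0,0,0.48,-1],
    [0,0,0.0003,0,0,0.52,-1],
    [0,0,0.0003,0,0,0.52,-1]
  ]
}}

```text
time_s: 13.88
ee_pos: [0.5296, -0.1543, 0.1698]
eef_rot: [3.14, -0.002, 2.324]
force: [-2.2, -0.4, -1.3]
grip_width: 0.0112
```

```bash
python3 look.py c4
```

```text
[ 0.5296 -0.1543  0.1698] [ 3.140e+00 -2.000e-03  2.324e+00] [-0.35  0.34  1.56  0.    1.25 -1.11] [-2.2 -0.4 -1.3] [-0.05  0.24 -0.08] 0.0112454655137261
```

View pics/c4.png

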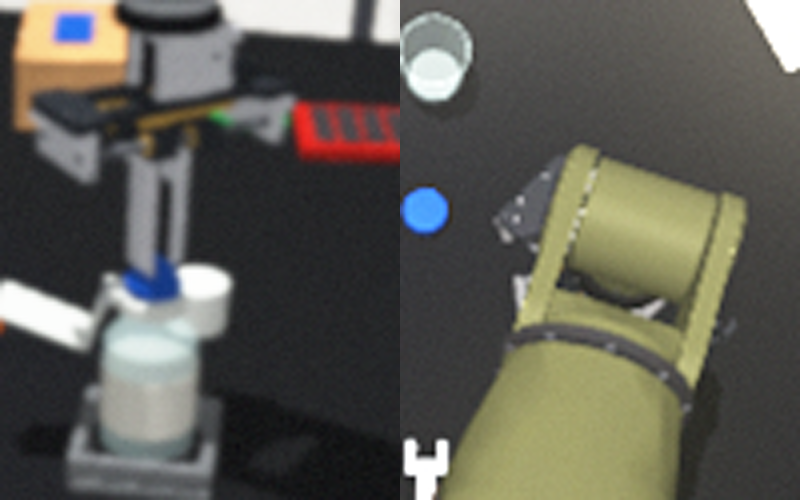

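Call:
{"fn": "servo_tool", "kwargs": {
  "rows": [
    [0,0,0,0,0,0.06,-1],
    [0,0,0,0,0,0.12,-1],
    [0,0,0,0,0,0.18,-1],
    [0,0,0.0002,0,0,0.24,-1],
    [0,0,0.0002,0,0,0.3,-1],
    [0,0,0.0002,0,0,0.35,-1],
    [0,0,0.0003,0,0,0.35,-1],
    [0,0,0.0003,0,0,0.35,-1]
  ]
}}

```text
time_s: 14.65
ee_pos: [0.5296, -0.1544, 0.1701]
eef_rot: [3.14, -0.002, 2.668]
force: [-1.7, -0.8, -0.6]
grip_width: 0.0118
```

```bash
python3 look.py c5
```

```text
[ 0.5296 -0.1544  0.1701] [ 3.140e+00 -2.000e-03  2.668e+00] [-0.35  0.34  1.56  0.    1.25 -1.45] [-1.7 -0.8 -0.6] [-0.16  0.27 -0.04] 0.011763547891197863
```

Now 0.14 rad per call with the moment watched.

Call:
{"fn": "servo_tool", "kwargs": {
  "rows": [
    [0,0,0,0,0,0.04,-1],
    [0,0,0,0,0,0.08,-1],
    [0,0,0.0001,0,0,0.12,-1],
    [0,0,0.0001,0,0,0.14,-1],
    [0,0,0.0001,0,0,0.14,-1],
    [0,0,0.0001,0,0,0.14,-1],
    [0,0,0.0001,0,0,0.14,-1],
    [0,0,0.0001,0,0,0.14,-1]
  ]
}}

```text
time_s: 15.42
ee_pos: [0.5296, -0.1544, 0.1702]
eef_rot: [3.14, -0.002, 2.808]
force: [-2.9, -0.7, -0.1]
grip_width: 0.0115
```

```bash
python3 -c "
from h import *
for k in range(3):
  o=ctrl.get_obs();print(o['moment'],o['qpos'][5],o['tau'][5],o['eef_rot'][2]); cams.camera('top')"
```

```text
[-0.19982691  0.3040179   0.0139381 ] -1.5882266399642644 -0.012621068162843585 2.807841454592502
[-0.1770432   0.32393664 -0.05161724] -1.58852069612247 -0.015333572519011796 2.8080966824758278
[-0.19065314  0.33179151 -0.07162495] -1.5886798360825967 -0.019815308041870594 2.808260160291948
```

Call:
{"fn": "servo_tool", "kwargs": {
  "rows": [
    [0,0,0,0,0,0.04,-1],
    [0,0,0,0,0,0.08,-1],
    [0,0,0.0001,0,0,0.12,-1],
    [0,0,0.0001,0,0,0.15,-1],
    [0,0,0.0001,0,0,0.15,-1],
    [0,0,0.0001,0,0,0.15,-1],
    [0,0,0.0001,0,0,0.15,-1],
    [0,0,0.0001,0,0,0.15,-1]
  ]
}}

```text
time_s: 16.23
ee_pos: [0.5296, -0.1544, 0.1703]
eef_rot: [3.14, -0.002, 2.958]
force: [-1.1, -2.3, -1.1]
grip_width: 0.0113
```

```bash
cat > m.py <<'E'
from h import *
for k in range(3):
  o=ctrl.get_obs();print(np.round(o['moment'],3),np.round(o['force'],1),o['qpos'][5].round(3),o['tau'][5].round(3),o['eef_rot'][2].round(3)); cams.camera('top') if k<2 else 0
E
python3 m.py
```

```text
[-0.254  0.358 -0.01 ] [-1.1 -2.3 -1.1] -1.738 -0.018 2.958
[-0.198  0.396  0.015] [-2.3 -1.  -1. ] -1.738 -0.017 2.958
[-0.211  0.359 -0.022] [-2.1 -1.5  0.2] -1.738 -0.02 2.958
```

Call:
{"fn": "servo_tool", "kwargs": {
  "rows": [
    [0,0,0,0,0,0.04,-1],
    [0,0,0,0,0,0.08,-1],
    [0,0,0.0001,0,0,0.12,-1],
    [0,0,0.0001,0,0,0.15,-1],
    [0,0,0.0001,0,0,0.15,-1],
    [0,0,0.0001,0,0,0.15,-1],
    [0,0,0.0001,0,0,0.15,-1],
    [0,0,0.0001,0,0,0.15,-1]
  ]
}}

```text
time_s: 17.0
ee_pos: [0.5296, -0.1544, 0.1704]
eef_rot: [3.14, -0.002, 3.107]
force: [-1.7, -1.0, 0.1]
grip_width: 0.0114
```

```bash
python3 m.py; python3 look.py c6
```

```text
[-0.275  0.361 -0.051] [-1.7 -1.   0.1] -1.887 -0.018 3.107
[-0.304  0.395 -0.074] [-2.1 -1.7  0. ] -1.887 -0.017 3.107
[-0.271  0.374 -0.038] [-2.3 -0.4  0.2] -1.887 -0.019 3.107
[ 0.5296 -0.1544  0.1704] [ 3.140e+00 -2.000e-03  3.107e+00] [-0.35  0.34  1.56  0.    1.25 -1.89] [-2.3 -0.4  0.2] [-0.27  0.37 -0.04] 0.011440821724618811
```

View pics/c6.png

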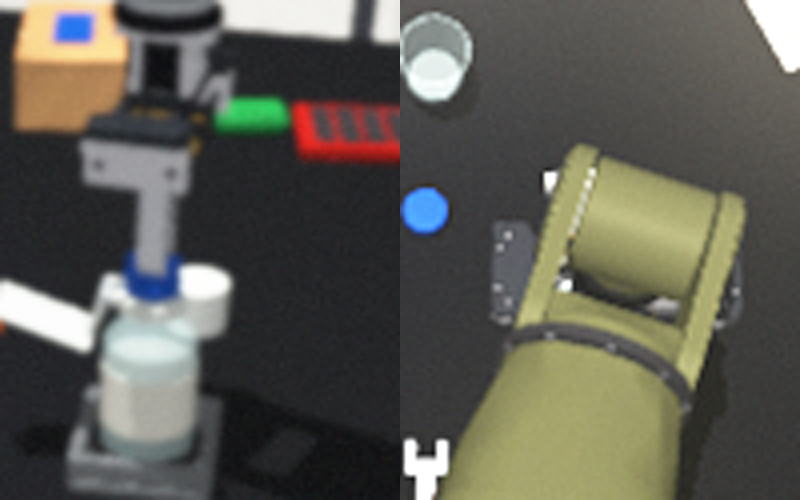

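Wing is now along x and still in the grip; no stop yet. Continuing.

Call:
{"fn": "servo_tool", "kwargs": {
  "rows": [
    [0,0,0,0,0,0.04,-1],
    [0,0,0,0,0,0.08,-1],
    [0,0,0.0001,0,0,0.12,-1],
    [0,0,0.0001,0,0,0.15,-1],
    [0,0,0.0001,0,0,0.15,-1],
    [0,0,0.0001,0,0,0.15,-1],
    [0,0,0.0001,0,0,0.15,-1],
    [0,0,0.0001,0,0,0.15,-1]
  ]
}}

```text
time_s: 17.87
ee_pos: [0.5296, -0.1544, 0.1705]
eef_rot: [3.14, -0.002, -3.026]
force: [-1.8, -1.0, -0.1]
grip_width: 0.0115
```

```bash
python3 m.py
```

```text
[-0.293  0.418 -0.086] [-1.8 -1.  -0.1] -2.036 -0.019 -3.026
[-0.293  0.42  -0.047] [-1.1 -2.   0. ] -2.037 -0.018 -3.026
[-0.344  0.441 -0.06 ] [-2.1 -2.   0.4] -2.037 -0.02 -3.026
```

Call:
{"fn": "servo_tool", "kwargs": {
  "rows": [
    [0,0,0,0,0,0.04,-1],
    [0,0,0,0,0,0.08,-1],
    [0,0,0.0001,0,0,0.12,-1],
    [0,0,0.0001,0,0,0.15,-1],
    [0,0,0.0001,0,0,0.15,-1],
    [0,0,0.0001,0,0,0.15,-1],
    [0,0,0.0001,0,0,0.15,-1],
    [0,0,0.0001,0,0,0.15,-1]
  ]
}}

```text
time_s: 18.63
ee_pos: [0.5296, -0.1544, 0.1706]
eef_rot: [3.14, -0.002, -2.877]
force: [-1.6, -1.6, 0.5]
grip_width: 0.0119
```

```bash
python3 m.py
```

```text
[-0.302  0.402 -0.047] [-1.6 -1.6  0.5] -2.186 -0.018 -2.877
[-0.331  0.391 -0.036] [-1.4 -1.6  0.9] -2.186 -0.017 -2.877
[-0.378  0.435 -0.103] [-1.4 -1.7 -0.5] -2.186 -0.019 -2.876
```

Call:
{"fn": "servo_tool", "kwargs": {
  "rows": [
    [0,0,0,0,0,0.04,-1],
    [0,0,0,0,0,0.08,-1],
    [0,0,0.0001,0,0,0.12,-1],
    [0,0,0.0001,0,0,0.15,-1],
    [0,0,0.0001,0,0,0.15,-1],
    [0,0,0.0001,0,0,0.15,-1],
    [0,0,0.0001,0,0,0.15,-1],
    [0,0,0.0001,0,0,0.15,-1]
  ]
}}

```text
time_s: 19.4
ee_pos: [0.5296, -0.1544, 0.1707]
eef_rot: [3.14, -0.002, -2.727]
force: [-1.9, -1.6, 0.1]
grip_width: 0.0118
```

```bash
python3 m.py
```

```text
[-0.393  0.415 -0.114] [-1.9 -1.6  0.1] -2.335 -0.098 -2.727
[-0.451  0.384 -0.13 ] [-1.8 -2.8 -0.7] -2.335 -0.097 -2.727
[-0.41   0.381 -0.12 ] [-1.2 -2.6 -0.8] -2.335 -0.1 -2.727
```

Call:
{"fn": "servo_tool", "kwargs": {
  "rows": [
    [0,0,0,0,0,0.02,-1],
    [0,0,0,0,0,0.04,-1],
    [0,0,0,0,0,0.06,-1],
    [0,0,0,0,0,0.08,-1],
    [0,0,0,0,0,0.08,-1],
    [0,0,0,0,0,0.08,-1],
    [0,0,0,0,0,0.08,-1],
    [0,0,0,0,0,0.08,-1]
  ],
  "newtons": 50
}}

```text
time_s: 20.17
ee_pos: [0.5296, -0.1544, 0.1707]
eef_rot: [3.14, -0.002, -2.647]
force: [-1.8, -1.8, -1.1]
grip_width: 0.0112
```

```bash
python3 m.py;python3 look.py c7
```

```text
[-0.411  0.394 -0.245] [-1.8 -1.8 -1.1] -2.415 -0.24 -2.647
[-0.409  0.339 -0.235] [-2.3 -2.3 -0.3] -2.415 -0.237 -2.647
[-0.39   0.414 -0.228] [-0.9 -1.1 -0.3] -2.415 -0.236 -2.647
[ 0.5296 -0.1544  0.1707] [ 3.140e+00 -2.000e-03 -2.647e+00] [-0.35  0.34  1.56 -0.    1.25 -2.41] [-0.9 -1.1 -0.3] [-0.39  0.41 -0.23] 0.011538615636503009
```

View pics/c7.png

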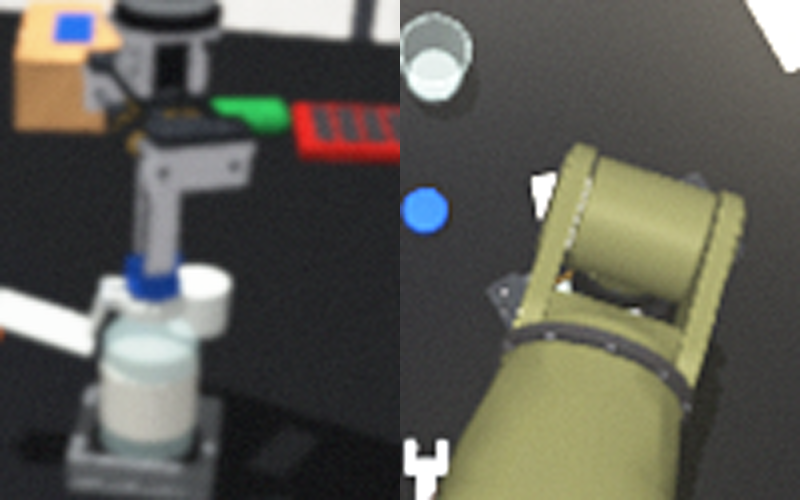

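Call:
{"fn": "servo_tool", "kwargs": {
  "rows": [
    [0,0,0,0,0,0.01,-1],
    [0,0,0,0,0,0.01,-1],
    [0,0,0,0,0,0.01,-1],
    [0,0,0,0,0,0.01,-1],
    [0,0,0,0,0,-0.03,-1],
    [0,0,0,0,0,-0.07,-1],
    [0,0,0,0,0,-0.1,-1],
    [0,0,0,0,0,-0.1,-1]
  ]
}}

```text
time_s: 21.03
ee_pos: [0.5296, -0.1544, 0.1707]
eef_rot: [3.14, -0.002, -2.748]
force: [-2.0, -1.4, 0.1]
grip_width: 0.0115
```

```bash
python3 m.py
```

```text
[-0.453  0.36  -0.069] [-2.  -1.4  0.1] -2.314 0.672 -2.748
[-0.359  0.386 -0.071] [-1.6 -2.2 -0.2] -2.316 0.379 -2.746
[-0.427  0.309 -0.053] [-2.3 -1.7  0. ] -2.316 0.085 -2.746
```

Call:
{"fn": "servo_tool", "kwargs": {
  "rows": [
    [0,0,0,0,0,0,-0.4],
    [0,0,0,0,0,0,-0.4],
    [0,0,0,0,0,0,-0.4],
    [0,0,0.002,0,0,0,-0.4],
    [0,0,0.015,0,0,0,-0.4],
    [0,0,0.045,0,0,0,-0.4],
    [0,0,0.08,0,0,0,-0.4],
    [0,0,0.1,0,0,0,-0.4]
  ]
}}

```text
time_s: 21.8
ee_pos: [0.5301, -0.1545, 0.2745]
eef_rot: [-3.141, 0.001, -2.746]
force: [0.1, 0.8, 0.8]
grip_width: 0.028
```

Call:
{"fn": "servo_tool", "kwargs": {
  "rows": [
    [-0.01,-0.03,0,0,0,-0.08,-0.2],
    [-0.02,-0.06,0,0,0,-0.16,-0.2],
    [-0.03,-0.09,0,0,0,-0.24,-0.2],
    [-0.04,-0.12,0,0,0,-0.32,-0.2],
    [-0.05,-0.15,0,0,0,-0.4,-0.2],
    [-0.06,-0.18,0,0,0,-0.48,-0.2],
    [-0.07,-0.21,0,0,0,-0.56,-0.2],
    [-0.07,-0.23,0,0,0,-0.6,-0.2]
  ]
}}

```text
time_s: 22.47
ee_pos: [0.4585, -0.3869, 0.2748]
eef_rot: [-3.14, 0.001, 2.932]
force: [0.4, 0.4, -0.6]
grip_width: 0.0379
```

```bash
python3 look.py d1 310,120,390,220 320,160,400,260; python3 wing.py
```

```text
[ 0.4585 -0.3869  0.2748] [-3.140e+00  1.000e-03  2.932e+00] [-0.76  0.37  1.26 -0.    1.5  -2.12] [ 0.4  0.4 -0.6] [ 0.03 -0.14 -0.01] 0.037892138268154095
top [(0.48, array([360.384, 214.4  ]), array([ 0.5303, -0.1573,  0.1803]))]
blue 141 [ 0.5274 -0.1541  0.1692] z [0.1555 0.166  0.184 ]
wing 70 [ 0.5281 -0.1543  0.1772] ((0.528820276260376, -0.15618301928043365), (0.03532279655337334, 0.0349387563765049), 74.64959716796875)
0.57 [360.32 217.  ] [ 0.522  -0.1568  0.1802]
0.78 [355.584 182.48 ] [ 0.6454 -0.1504  0.1368]
side [(0.58, array([345.216, 175.32 ]), array([ 0.5358, -0.1447,  0.1785])), (0.39, array([297.728, 244.48 ]), array([0.5768, 0.1843, 0.1608]))]
blue 164 [ 0.5332 -0.1865  0.1519] z [-0.0007  0.1656  0.182 ]
wing 80 [ 0.5285 -0.1506  0.176 ] ((0.5273746848106384, -0.15154071152210236), (0.038456447422504425, 0.015063939616084099), 17.078561782836914)
0.65 [344.704 183.48 ] [ 0.5347 -0.1365  0.156 ]
0.83 [306.624 190.92 ] [ 0.6528 -0.1411  0.1113]
```

View pics/d1.png

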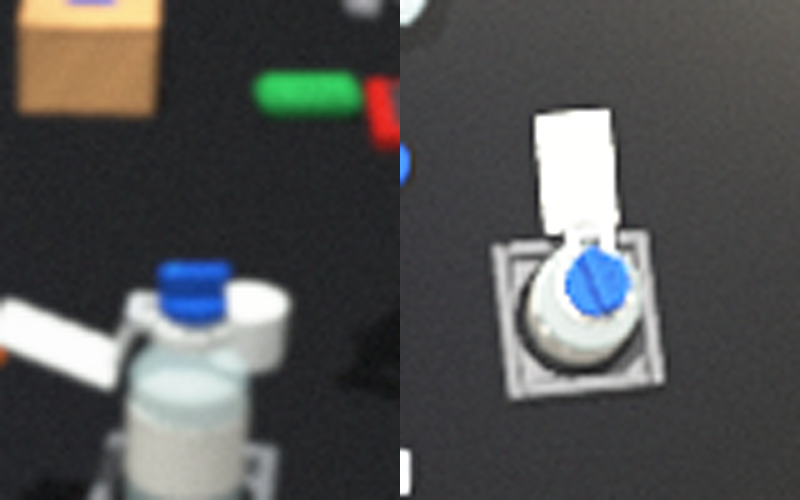

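```bash
python3 - <<'E'
from fit import *
c=cams.camera('side'); save(c,'e_side'); t=cams.camera('top'); save(t,'e_top')
for c,box in((c,(295,170,345,205)),(t,(340,175,370,215))):
    P,I,u,v,ok=cloud(c,*box); m=ok&(I.min(-1)>150)&(P[...,0]>.585)&(P[...,0]<.65)&(abs(P[...,1]+.15)<.04)&(P[...,2]>.08); q=P[m]
    print(len(q)); s=np.polyfit(q[:,0],q[:,2],1); print('tab est', np.pi-np.arctan(s[0]), s)
print(np.abs(cv2.imread('pics/e_top.png').astype(int)-cv2.imread('pics/top0.png')).max(2).__gt__(60).nonzero()[1].shape)
d=np.abs(cv2.imread('pics/e_top.png').astype(int)-cv2.imread('pics/top0.png')).max(2)>70
cv2.imwrite('pics/e_diff.png',np.uint8(d)*255)
E
```

```text
185
tab est 2.8015993878217484 [ 0.3537 -0.0909]
278
tab est 2.80259355164588 [ 0.3526 -0.0905]
(22516,)
```

View pics/e_diff.png

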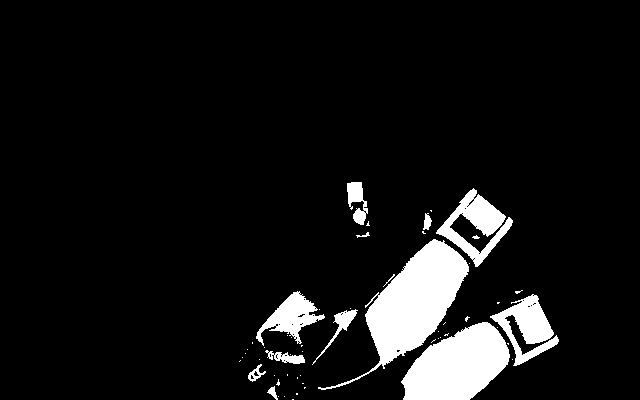

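View pics/e_top.png

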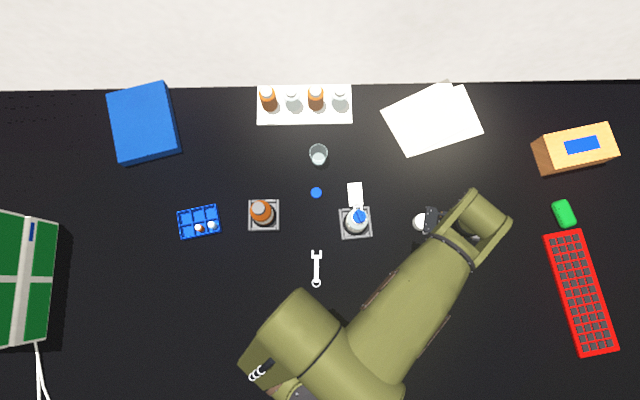

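The tab measures 2.80 rad in both cameras. The only differences in the picture are the arm, the tab and the cap; the white jar is just partly covered by the gripper. Handing in.

```bash
python3 -c "
from h import *
print(hand_in())"
```

```text
the job is handed in; nothing more can be done
None
```

The clear bottle is ready to breathe, and I handed the job in at about 23 s of the 72 s allowed.

- **Tab:** I pinched the orange fin and lifted the tab to about 1.7 rad, then pushed it the rest of the way over with closed fingers. The push force rose to 14 N at the stop. Depth fits from both cameras afterwards gave 2.80 rad.
- **Cap:** I gripped the wing at 40 N (50 N for the final tightening) and turned it anticlockwise in one grasp, about 2.4 rad, until it met the open stop. I then wound it to about 0.24 N m, roughly 0.12 rad of bottle twist. That was held for nearly a second and stayed well short of wrenching. Before letting go I eased the twist back.
- **Final checks:** The pictures show the wing turned, the tab folded back and the bottle upright. Compared with the first picture, nothing else on the bench has moved. The gripper is well clear of everything.
- **What didn't agree:** The bottle's parts showed about 2 mm higher in the cameras than the stated sizes. When I gripped the cap, the fingers pressed lightly on it (about 7 N) until I raised them 1 mm. A sideways force of about 2 N also stayed on while turning, far too little to push the bottle over. The bottle's twist was worked out from torque, not seen directly.

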